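# Make up two game sets on their presentation boards

## Robot

A 7-joint arm with a two-finger parallel gripper is mounted at the origin on the work surface. World frame = base frame: x ahead of the robot, y to its left, z up, the work surface at z = 0. Lengths are in m, angles in rad, forces in N, time in s.
With the tool pointing down it reaches from about 0.4 to 0.85 m from the base axis. Payload 10.4 kg.
Tool frame: the origin (TCP) lies at the very end of the fingers, on their centre line; the grasp point (between the pads) lies 19 mm behind it; z points along the fingers, y is the line along which they close (so a half turn about z gives the same grasp; the last joint's range is limited). The gripper opens to 85 mm and grips with 20 to 120 N. Pads are 22 mm wide; open, the fingers measure 114 mm over their backs; the gripper's body (76 mm by 85 mm) begins 54 mm behind the grasp point. The pads swing forward as they close: fully open they stand 13 mm farther back than shut.
Start: joints at [1.106, 0.332, -0.065, 1.46, 0.022, 1.35, -0.088], TCP at [0.267, -0.565, 0.231] pointing down, gripper open.
Joint ranges: [-2.6, 2.6], [-0.5, 2.12], [-1.47, 1.34], [0.16, 2.42], [-1.27, 4.41], [0.06, 2.06], [-2.6, 2.6]. Speed limits (rad/s): [2.22, 2.22, 2.79, 2.79, 3.14, 3.14, 3.14].

## Interface

Orientations are given as a unit quaternion [x, y, z, w].
In Python, from workcell import manip, optics gives the robot as it stands.
- The arm moves only by the tool jog_arm, never from a script. Its arguments are lists of equal length, an entry for each row: "dr": the turn, a rotation vector about the tool's x, y, z normalised to -1 to 1, where 1 is 4 degrees, a list of three; "translation": the shift along the tool's x, y, z normalised to -1 to 1, where 1 is 0.025 m, a list of three; "jaw": the opening, from 0 (shut) to 1 (fully open). A call has 1 to 10 rows; each row shifts and turns the commanded pose from where the row before left it, along the tool's axes as they then stand; what a row does not reach is not made up. A row lasts 1/10 s, in which the tool goes at most 50 mm and 8.59 degrees, less where a joint would pass 70% of its speed; a pose out of reach is approached as far as the arm can. A call with a number of a shift or a turn outside -1 to 1 is refused whole. A call with a gripper value outside its range is refused whole. The fingers move at their own pace and stop on an object; "squeeze" is the grip in N (left out, the last holds). Time passes only in rows, so rows that do not move let the fingers close. It gives the time, the measured TCP pose, the force, the opening and the grip force at its end, in the units of the state.
- manip.get_obs(): the state, without advancing time (a new reading comes with each control period).
- optics.camera(name): name is "scene" or "top" or "wrist"; returns a dict with "color" (384x512x3 uint8, red, green, blue), "mtx" (3x3 intrinsics, pixels), "k1" (the pictures are not rectified: a ray, as slopes to the right and down, at radius r is drawn at 1 + k1 r^2 times it, then the intrinsics apply), "R" (3x3) and "t" (3): a world point X has camera coordinates R X + t. Camera axes: x right, y down, z forward; pixel columns grow to the right and rows downward; lengths in m; the calibration is good to about 2 mm. A picture is of the moment at which its call begins. There is no depth.
- manip.hand_in(): hands the job in; it is judged then, once.
The state is a dict: "clock": time; "joint_pos": joint angles; "joint_velocities": joint speeds; "tau": joint torques, N m; "position": TCP position; "ee_rot": TCP orientation; "ft_force": force on the tool from outside, world axes, zero at the start; "torque": the same for the moment, N m; "grip_width": opening from 0.0 (shut) to 1.0 (fully open); "grasp_force": force on a finger pad.
Only numpy, scipy, OpenCV 4.12 (cv2) and the standard library are available. Lean on these libraries where they do the work, as an engineer would, in place of code of your own. Each camera call takes 0.05 s, during which the arm holds its last target. There are 200 camera calls.

## Task

Make up the two game sets on their presentation boards. On the long board stand the khatam dice cup upright in the octagon, lay one ebony checker flat in the circle and put the cube die squared up in the small square; on the short board lay the other checker flat in the circle and the long die along the rectangle. Everything must rest wholly inside its own outline, and the bell, the turquoise dish and the wax tin must stay where they are.

Things in the scene. Friction and masses are not known exactly. Their poses are not given: they have to be found in the camera images.
- long_board: Fixed flat light-wood board, 300 x 100 x 8 mm, no rim. Origin: centre of underside; x along its length, roughly away from the robot, y across, z up. Dark outlines flush in its top at y = 0: octagon 72 mm across flats at x = -100 mm (end nearer the robot, for the cup), circle of 60 mm at x = 0 (for a checker), 46 mm square, sides along x and y, at x = +100 mm (for the cube die).
- short_board: Fixed flat light-wood board, 240 x 100 x 8 mm, no rim. Origin: centre of underside; x along its length, roughly away from the robot, y across, z up. Dark outlines flush in its top at y = 0: circle of 60 mm at x = -70 mm (end nearer the robot, for a checker), rectangle 92 mm along x by 38 mm along y centred at x = +50 mm (for the long die).
- dice_cup: Khatam-inlaid dice cup of dark wood: open-topped octagonal cup, 50 mm across flats, 70 mm tall, walls 4 mm, straight sides, stands upright. Origin at the centre of its underside; z up through its mouth; x and y each point at the middle of a flat side (flats every 45 degrees). Its final yaw does not matter.
- checker_a: Ebony checker: a solid black disc, 38 mm diameter, 12 mm thick, lying flat. Origin at its centre, 6 mm above what it lies on; z is the disc's axis. The two checkers are alike and interchangeable.
- checker_b: Ebony checker: a solid black disc, 38 mm diameter, 12 mm thick, lying flat. Origin at its centre, 6 mm above what it lies on; z is the disc's axis. The two checkers are alike and interchangeable.
- cube_die: Large bone die, a cream cube of 24 mm with dark pips. Origin at its centre, 12 mm above what it lies on; axes along its edges. Any face may be up.
- long_die: Bone long die (stick die), a cream bar 70 x 16 x 16 mm with pips along its sides. Origin at its centre, 8 mm above what it lies on; x along its length.
- bell: Brass counter bell on a round dark wooden base, 64 mm diameter, 46 mm tall. Origin at the centre of its underside. Loose; it must stay where it stands.
- dish: Empty turquoise ceramic dish, round, 64 mm rim diameter, 22 mm tall. Origin at the centre of its underside. Loose; it must stay where it stands.
- wax_tin: Round closed metal tin of wax, 54 mm diameter, 24 mm tall. Origin at the centre of its underside. Loose; it must stay where it stands. The five stock pieces, bell, dish and tin stand mixed between the boards, centres at least 85 mm apart; nothing else is among them or within 0.1 m of the boards. A showcase 125 mm tall runs along the far edge from x = 0.81 m.
There are look-alikes about, which are no part of the job. Of the things shaped like the cube_die, the cream one is meant.

How it is judged:
By the outcome, as a careful person would: the job done as asked, in the order asked, and still so for the second after the job is handed in, with the robot touching nothing.
It also fails if it takes over 126 s, if anything falls off the work surface, if the arm or the gripper's body presses on something with over 40 N, if the wrist force passes 120 N, or if a joint passes its speed limit or range.

## Working session

There is one attempt and no reset: what is moved stays moved. The work goes in short steps, Python scripts to look and compute and a tool call to move; the robot and the scene stay as the last step left them, time stands still between calls to the robot, and variables do not carry over. Pictures are saved under pics/ and viewed, at most 14 in all, crops included, and the job is handed in when it is done.

Besides the shell and the picture viewer there is one more tool, called after "Emit:" as name(argument=value, ...), one argument or row to a line, values as JSON. jog_arm: Moves the arm, as the interface text tells. Scaled input: -1 to 1 covers 0.025 m each way for a shift and 4 degrees each way for a turn. Its arguments: {"type":"object","properties":{"dr":{"type":"array","items":{"type":"array","items":{"type":"number"}}},"translation":{"type":"array","items":{"type":"array","items":{"type":"number"}}},"jaw":{"type":"array","items":{"type":"number"}},"squeeze":{"type":"number"}},"required":["dr","translation","jaw"]}

```bash
mkdir -p pics; ls
cat > h.py <<'E'
import numpy as np, cv2
from workcell import manip, optics
def snap(n,f=None):
    c=optics.camera(n)
    if f: cv2.imwrite(f'pics/{f}.png',c['color'][:,:,::-1])
    return c
def ray(c,uv):
    uv=np.array(uv,float).reshape(-1,1,2)
    p=cv2.undistortPoints(uv,np.array(c['mtx'],float),np.array([c['k1'],0,0,0],float)).reshape(-1,2)
    R=np.array(c['R']);t=np.array(c['t'])
    d=np.c_[p,np.ones(len(p))]@R
    return -R.T@t,d
def plane(c,uv,z):
    o,d=ray(c,uv)
    return o+d*((z-o[2])/d[:,2])[:,None]
def proj(c,X):
    R=np.array(c['R'],float);t=np.array(c['t'],float)
    return cv2.projectPoints(np.array(X,float).reshape(-1,1,3),cv2.Rodrigues(R)[0],t,np.array(c['mtx'],float),np.array([c['k1'],0,0,0],float))[0].reshape(-1,2)
def tri(c1,u1,c2,u2):
    o1,d1=ray(c1,u1);o2,d2=ray(c2,u2);d1=d1[0];d2=d2[0]
    s=np.linalg.lstsq(np.c_[d1,-d2],o2-o1,rcond=None)[0]
    a=o1+s[0]*d1;b=o2+s[1]*d2
    return (a+b)/2,np.linalg.norm(a-b)
E
python3 - <<'E'
from h import *
print(manip.get_obs())
for n in('top','scene','wrist'):
    c=snap(n,n+'0');print(n,c['mtx'],c['k1'],-np.array(c['R']).T@c['t'],np.round(c['R'],3))
E
```

```text
pics
{'clock': 0.0, 'joint_pos': array([ 1.10637795,  0.3328893 , -0.06470125,  1.46097262,  0.02154198,
        1.34988483, -0.08848633]), 'joint_velocities': array([-9.29783732e-05, -1.30907049e-03,  1.43831517e-03,  3.99078619e-04,
       -2.38859402e-04, -1.32137931e-03, -3.46911921e-04]), 'tau': array([-4.15005652e-04, -6.25446939e+01,  4.88982489e-02, -3.91597831e+01,
        1.61438843e-02,  9.91346547e-03, -3.65666972e-05]), 'position': array([ 0.26708726, -0.56462876,  0.23049008]), 'ee_rot': array([ 9.75695771e-01,  2.19128337e-01, -1.65622824e-04, -7.12010036e-04]), 'ft_force': array([ 0.8328568 ,  0.62428699, -0.60636586]), 'torque': array([-0.00032598,  0.03539651, -0.00204222]), 'grasp_force': 0.0, 'grip_width': 0.9974501598917007}
top [[472.50006673   0.         262.43466878]
 [  0.         472.50006673 186.3513415 ]
 [  0.           0.           1.        ]] 0.05955532665654485 [ 0.34635741 -0.00713341  0.92900374] [[ 0.152 -0.988  0.006]
 [-0.965 -0.149 -0.216]
 [ 0.215  0.027 -0.976]]
scene [[405.40447296   0.         259.36747786]
 [  0.         405.40447296 191.45884536]
 [  0.           0.           1.        ]] -0.11220923440063822 [1.15991405 0.05801572 0.54965107] [[-0.122  0.992  0.022]
 [ 0.625  0.095 -0.775]
 [-0.771 -0.081 -0.632]]
wrist [[281.31757773   0.         252.87299729]
 [  0.         281.31757773 195.18101979]
 [  0.           0.           1.        ]] 0.0025778819227411155 [ 0.32896951 -0.535267    0.37330992] [[ 0.427 -0.904 -0.001]
 [-0.87  -0.412  0.271]
 [-0.246 -0.115 -0.962]]
```

View pics/top0.png

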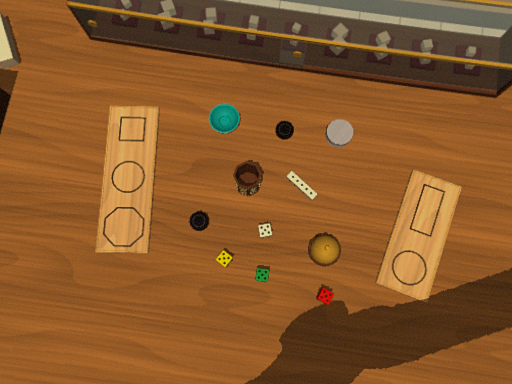

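View pics/scene0.png

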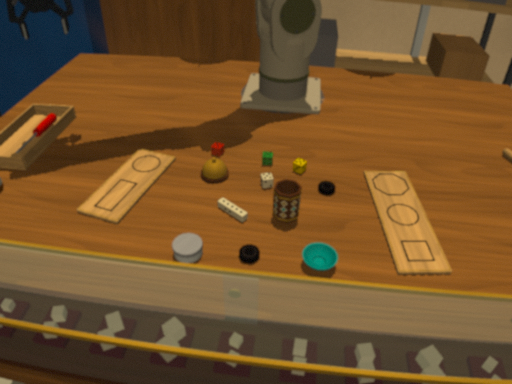

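The top view shows the long board on the left (octagon 124,227; circle 128,177; square 132,129) and the short board on the right (circle 409,268; rectangle 430,210). The pieces are the cup at 248,178, checkers at 285,130 and 199,221, the cream die at 265,230 and the long die at 302,185. The scene view shows the same things from the far side.

```bash
cat > m.py <<'E'
from h import *
def outlines(c,hint):
    """inner dark outlines near hints (world pts) -> mean of inner/outer contour centre"""
    g=cv2.cvtColor(c['color'],cv2.COLOR_RGB2GRAY); out=[]
    g=cv2.resize(g,None,fx=4,fy=4,interpolation=cv2.INTER_CUBIC)
    b=cv2.adaptiveThreshold(g,255,cv2.ADAPTIVE_THRESH_MEAN_C,cv2.THRESH_BINARY_INV,61,15)
    cs,_=cv2.findContours(b,cv2.RETR_CCOMP,cv2.CHAIN_APPROX_NONE)
    for h in hint:
        best=[]
        for k in cs:
            a=cv2.contourArea(k)
            if a<3000: continue
            m=cv2.moments(k);p=np.array([m['m10'],m['m01']])/m['m00']
            p=(p+.5)/4-.5
            if np.linalg.norm(p-h)<6: best.append((a/16,p.round(2),cv2.minAreaRect(k)))
        out.append(best)
    return out
def blob(c,lo,hi,hint,r=40):
    hsv=cv2.cvtColor(c['color'],cv2.COLOR_RGB2HSV);m=cv2.inRange(hsv,lo,hi)
    w=np.zeros_like(m);cv2.circle(w,tuple(int(v) for v in hint),r,255,-1);m&=w
    m=cv2.morphologyEx(m,cv2.MORPH_CLOSE,np.ones((5,5)))
    cs,_=cv2.findContours(m,cv2.RETR_EXTERNAL,cv2.CHAIN_APPROX_NONE)
    k=max(cs,key=cv2.contourArea);mm=cv2.moments(k)
    return np.array([mm['m10'],mm['m01']])/mm['m00'],cv2.contourArea(k),k
CREAM=((0,0,140),(40,110,255));BLACK=((0,0,0),(180,255,45))
E
python3 - <<'E'
from m import *
T=snap('top');S=snap('scene')
names=['oct','circL','sq','circS','rect']
ht=[(124,227),(128,177),(132,129),(409,268),(430,210)]
hs=[(391,184),(403,215),(417,251),(147,163),(118,194)]
ot=outlines(T,ht);os_=outlines(S,hs)
for n,a,b in zip(names,ot,os_):
    print(n,len(a),len(b))
    if a: 
        p=np.mean([x[1] for x in a],0);print('  top',[round(x[0]) for x in a],p,plane(T,p,.008).round(4))
        if b:
            q=np.mean([x[1] for x in b],0);print('  sc',[round(x[0]) for x in b],q,plane(S,q,.008).round(4),[np.round(v,4) for v in tri(T,p,S,q)])
for n,m,a,b,z in [('chA',BLACK,(285,130),(249,254),.006),('chB',BLACK,(199,221),(326,187),.006),('cube',CREAM,(265,230),(266,181),.012),('long',CREAM,(302,185),(232,209),.008)]:
    p,A,k=blob(T,*m,a,25);q,B,_=blob(S,*m,b,18 if n!='long' else 25)
    print(n,p.round(1),A,q.round(1),B,plane(T,p,z).round(4),[np.round(v,4) for v in tri(T,p,S,q)])
    r=cv2.minAreaRect(k);bx=plane(T,cv2.boxPoints(r),z);print('   ',bx.round(3)[:,:2].tolist())
E
```

```text
oct 2 0
  top [1343, 1102] [123.325 226.375] [[0.4288 0.2742 0.008 ]]
circL 2 2
  top [861, 666] [127.715 176.385] [[0.5281 0.2872 0.008 ]]
  sc [563, 403] [402.535 214.18 ] [[0.5285 0.2855 0.008 ]] [array([0.528 , 0.2864, 0.0078]), np.float64(0.0016)]
sq 2 2
  top [653, 465] [131.875 128.645] [[0.6274 0.2999 0.008 ]]
  sc [599, 400] [417.03 250.45] [[0.627  0.2982 0.008 ]] [array([0.6271, 0.2989, 0.0083]), np.float64(0.0016)]
circS 2 0
  top [973, 760] [408.85 267.43] [[ 0.4347 -0.2822  0.008 ]]
rect 2 2
  top [1125, 856] [426.89 209.82] [[ 0.5516 -0.3077  0.008 ]]
  sc [653, 436] [115.44  194.645] [[ 0.5552 -0.3084  0.008 ]] [array([ 0.5524, -0.3093,  0.0055]), np.float64(0.0014)]
chA [284.1 129.6] 218.5 [248.8 254.1] 251.5 [[ 0.6742 -0.0071  0.006 ]] [array([ 0.6746, -0.0077,  0.005 ]), np.float64(0.0012)]
    [[0.69, 0.012], [0.695, -0.021], [0.659, -0.026], [0.654, 0.007]]
chB [198.8 220.6] 244.0 [326.1 188. ] 146.5 [[0.4622 0.132  0.006 ]] [array([0.4623, 0.1312, 0.005 ]), np.float64(0.0018)]
    [[0.459, 0.156], [0.487, 0.136], [0.466, 0.107], [0.438, 0.127]]
cube [264.6 229.8] 126.5 [266.2 176.3] 51.0 [[0.463  0.0013 0.012 ]] [array([4.619e-01, 1.000e-04, 2.120e-02]), np.float64(0.0021)]
    [[0.47, 0.017], [0.478, -0.006], [0.456, -0.014], [0.448, 0.008]]
long [301.6 184.8] 246.5 [232.2 207.2] 159.0 [[ 0.5641 -0.0582  0.008 ]] [array([ 0.563 , -0.0579,  0.0129]), np.float64(0.0)]
    [[0.577, -0.025], [0.591, -0.034], [0.551, -0.091], [0.538, -0.082]]
```

Emit:
jog_arm(
  dr=[
    [0,0,0],
    [0,0,0],
    [0,0,0],
    [0,0,0],
    [0,0,0],
    [0,0,0],
    [0,0,0],
    [0,0,0],
    [0,0,0],
    [0,0,0],
  ],
  translation=[
    [0.5,-0.45,0],
    [0.97,-0.9,0],
    [0.97,-0.9,0],
    [0.97,-0.9,0],
    [0.97,-0.9,0],
    [0.97,-0.9,0],
    [0.97,-0.9,0],
    [0.97,-0.9,0],
    [0.97,-0.9,0],
    [0.97,-0.9,0],
  ],
  jaw=[1,1,1,1,1,1,1,1,1,1],
  squeeze=30,
)

```text
clock: 1.25
position: [0.3847, -0.2718, 0.2314]
ee_rot: [0.976, 0.219, 0.0, 0.0]
ft_force: [0.4, -0.6, 0.2]
grip_width: 1.001
grasp_force: 0.0
```

Emit:
jog_arm(
  dr=[
    [0,0,0],
    [0,0,0],
    [0,0,0],
    [0,0,0],
    [0,0,0],
    [0,0,0],
    [0,0,0],
    [0,0,0],
    [0,0,0],
    [0,0,0],
  ],
  translation=[
    [0.97,-0.9,0],
    [0.97,-0.9,0],
    [0.97,-0.9,0],
    [0.97,-0.9,0],
    [0.97,-0.9,0],
    [0.97,-0.9,0],
    [0.97,-0.9,0],
    [0.97,-0.9,0],
    [0.5,-0.45,0],
    [0,0,0],
  ],
  jaw=[1,1,1,1,1,1,1,1,1,1],
)

```text
clock: 2.25
position: [0.4898, -0.0092, 0.2313]
ee_rot: [0.975, 0.221, 0.0, -0.0]
ft_force: [-0.6, -1.1, 0.1]
grip_width: 0.998
grasp_force: 0.0
```

Run:
```python
from h import *
o=manip.get_obs();print(o['clock'],o['position'].round(4),o['ee_rot'].round(4),o['joint_pos'].round(2))
c=snap('wrist','w1');print((-np.array(c['R']).T@c['t']).round(3))
np.savez('w1.npz',**{k:np.array(v) for k,v in c.items()})
g=cv2.resize(c['color'],None,fx=1.5,fy=1.5,interpolation=cv2.INTER_CUBIC);cv2.imwrite('pics/w1b.png',g[:,:,::-1])
```

```text
2.25 [ 0.4898 -0.0092  0.2313] [ 9.752e-01  2.212e-01  2.000e-04 -4.000e-04] [ 0.51  0.07 -0.6   1.78  0.04  1.3  -1.23]
[0.551 0.021 0.374]
```

View pics/w1b.png

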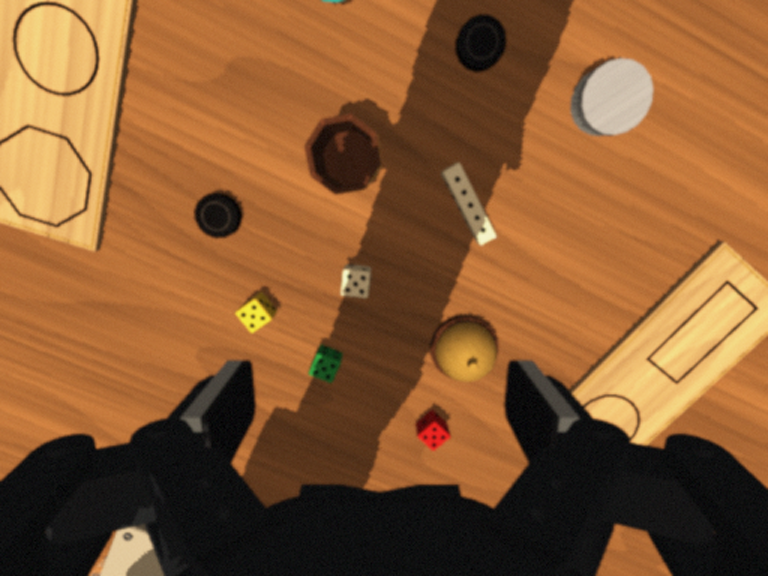

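The wrist view (1.5×) shows the cup rim at (344,154), the cream cube at (356,282), the long die at (469,204) and the checkers at (218,214) and (481,42). I'll enlarge the cup and the dice to read their corners.

Run:
```python
from h import *
c=np.load('w1.npz')['color']
def cr(u,v,w=40): return cv2.resize(c[v-w//2:v+w//2,u-w//2:u+w//2],(400,400),interpolation=cv2.INTER_CUBIC)
a=np.hstack([cr(229,103,64),cr(237,188,40)])
g=cv2.convertScaleAbs(a,alpha=2);cv2.imwrite('pics/crop1.png',g[:,:,::-1])
```

```text
(no output)
```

View pics/crop1.png

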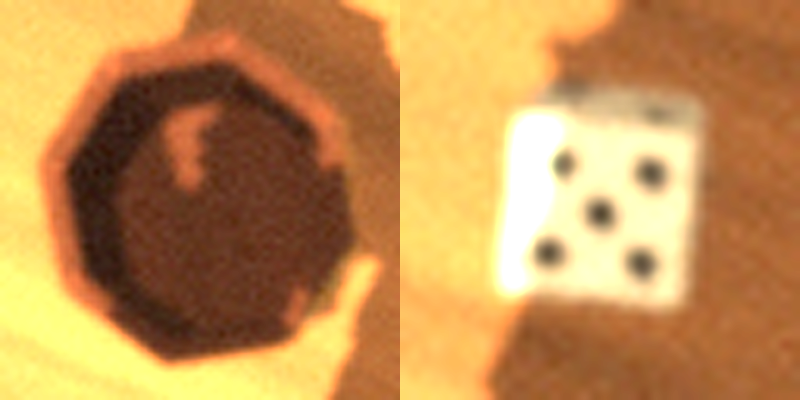

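The left crop gives seven visible rim corners of the cup, (110,55) (232,33) (335,115) (295,342) (172,362) (70,285) (42,165), with its centre near (202,198). In the right crop the cube's top face runs (508,110) (702,125) (685,305) (500,295).

Run:
```python
from m import *
W=dict(np.load('w1.npz'))
W['k1']=float(W['k1'])
def px(p,o,s): return np.array(o)+(np.array(p,float)+.5)/s-.5
ang=lambda d:np.degrees(np.arctan2(d[1],d[0]))
co=plane(W,px([(42,165),(110,55),(232,33),(335,115),(358,230),(295,342),(172,362),(70,285)],(197,71),6.25),.07)
print('cup c',co.mean(0).round(4),'radii',np.linalg.norm(co-co.mean(0),axis=1).round(4),'corner ang mod45',[round(ang(p-co.mean(0))%45,1) for p in co])
T=snap('top')
p,A,k=blob(T,(0,60,0),(20,255,75),(248,178),26);print('cup top blob',p,A)
cu=plane(W,px([(508,110),(702,125),(685,305),(500,295)],(217-20,168,),10)+0,.024)
print('cube',cu.mean(0).round(4),[round(np.linalg.norm(cu[i]-cu[i-1]),4) for i in range(4)],[round(ang(cu[i]-cu[i-1])%90,1) for i in range(4)])
# two-view: cube top centre / checkers / long with top
for n,m,h,ht,z,r in [('chA',BLACK,(321,28),(285,130),.006,22),('chB',BLACK,(145,143),(199,221),.006,22),('cube',CREAM,(237,188),(265,230),.012,16),('long',((0,0,80),(60,140,255)),(313,136),(302,185),.008,35)]:
    q,B,k=blob(W,*m,h,r);p,_,_=blob(T,*(CREAM if n=='long' else m),ht,25)
    bx=plane(W,cv2.boxPoints(cv2.minAreaRect(k)),z)
    print(n,q.round(1),B,plane(W,q,z).round(4),[np.round(v,4) for v in tri(T,p,W,q)],[(round(np.linalg.norm(bx[i]-bx[i-1]),3),round(ang(bx[i]-bx[i-1])%180,1)) for i in(1,2)])
# cup centre via two views: rim centre in top picture predicted
print(proj(T,co.mean(0)))
g=T['color'][150:206,220:276];cv2.imwrite('pics/cuptop.png',cv2.convertScaleAbs(cv2.resize(g,(560,560),interpolation=cv2.INTER_CUBIC),alpha=2)[:,:,::-1])
```

```text
cup c [0.5526 0.0487 0.07  ] radii [0.0266 0.0264 0.0261 0.0256 0.0261 0.0272 0.0265 0.026 ] corner ang mod45 [np.float64(13.6), np.float64(13.2), np.float64(13.5), np.float64(11.5), np.float64(15.3), np.float64(14.3), np.float64(13.3), np.float64(11.5)]
cup top blob [233.66666667 182.86666667] 2.5
cube [ 0.4725 -0.0219  0.024 ] [np.float64(0.0245), np.float64(0.0248), np.float64(0.024), np.float64(0.024)] [np.float64(22.8), np.float64(21.0), np.float64(21.0), np.float64(22.3)]Traceback (most recent call last):
  File "<stdin>", line 14, in <module>
  File "m.py", line 23, in blob
    k=max(cs,key=cv2.contourArea);mm=cv2.moments(k)
ValueError: max() iterable argument is empty
```

Run:
```python
from m import *
W=dict(np.load('w1.npz'))
W['k1']=float(W['k1'])
def px(p,o,s): return np.array(o)+(np.array(p,float)+.5)/s-.5
ang=lambda d:np.degrees(np.arctan2(d[1],d[0]))
T=snap('top')
cu=plane(W,px([(508,110),(702,125),(685,305),(500,295)],(177,168,),10)+0,.024)
print('cube',cu.mean(0).round(4),[round(np.linalg.norm(cu[i]-cu[i-1]),4) for i in range(4)],[round(ang(cu[i]-cu[i-1])%90,1) for i in range(4)])
for n,m,h,ht,z,r in [('chA',((0,0,0),(180,255,30)),(321,28),(285,130),.006,22),('chB',((0,0,0),(180,255,30)),(145,143),(199,221),.006,22),('cube',((0,0,100),(60,100,255)),(237,188),(265,230),.012,18),('long',((0,0,90),(180,110,255)),(313,136),(302,185),.008,35)]:
  try:
    q,B,k=blob(W,*m,h,r);p,_,_=blob(T,*(CREAM if n in('long','cube') else BLACK),ht,25)
    bx=plane(W,cv2.boxPoints(cv2.minAreaRect(k)),z)
    print(n,q.round(1),B,plane(W,q,z).round(4),[np.round(v,4) for v in tri(T,p,W,q)],[(round(np.linalg.norm(bx[i]-bx[i-1]),3),round(ang(bx[i]-bx[i-1])%180,1)) for i in(1,2)])
  except ValueError as e:
    print(n,e,cv2.cvtColor(W['color'],cv2.COLOR_RGB2HSV)[h[1],h[0]])
print(proj(T,(.5526,.0487,.07)))
g=T['color'][150:206,220:276];cv2.imwrite('pics/cuptop.png',cv2.convertScaleAbs(cv2.resize(g,(560,560),interpolation=cv2.INTER_CUBIC),alpha=2)[:,:,::-1])
```

```text
cube [0.4614 0.0012 0.024 ] [np.float64(0.0245), np.float64(0.0247), np.float64(0.024), np.float64(0.024)] [np.float64(21.7), np.float64(21.0), np.float64(19.9), np.float64(22.3)]
chA max() iterable argument is empty [ 0 28  9]
chB [145.4 142.8] 591.0 [[0.4614 0.1317 0.006 ]] [array([0.462 , 0.1312, 0.0082]), np.float64(0.0004)] [(np.float64(0.037), np.float64(140.4)), (np.float64(0.034), np.float64(48.2))]
cube [236.4 187.3] 294.5 [[0.4598 0.0014 0.012 ]] [array([ 0.4619, -0.0037,  0.0175]), np.float64(0.0108)] [(np.float64(0.026), np.float64(20.2)), (np.float64(0.023), np.float64(111.4))]
long [312.3 135.8] 681.5 [[ 0.5622 -0.0581  0.008 ]] [array([ 0.5625, -0.058 ,  0.0112]), np.float64(0.0016)] [(np.float64(0.016), np.float64(142.3)), (np.float64(0.072), np.float64(56.1))]
[[247.08195693 174.92394376]]
```

View pics/cuptop.png

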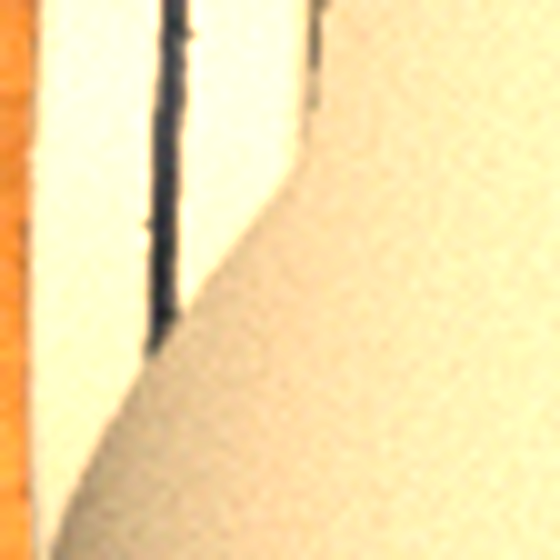

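```bash
cat > p.py <<'E'
from h import *
from scipy.spatial.transform import Rotation as Ro
def yaw():
    x=Ro.from_quat(manip.get_obs()['ee_rot']).as_matrix()[:,0];return np.degrees(np.arctan2(x[1],x[0]))
def plan(x,y,z,tyaw,p0=None,y0=None):
    o=manip.get_obs();p=o['position'] if p0 is None else np.array(p0);a=yaw() if y0 is None else y0
    d=(tyaw-a+90)%180-90;ty=np.radians(a+d)
    D=np.array([x,y,z])-p
    print('rot z units %.2f (new yaw %.1f)'%(-d/4,a+d),'then tool xyz units',(np.array([D@[np.cos(ty),np.sin(ty),0],D@[np.sin(ty),-np.cos(ty),0],-D[2]])/.025).round(2),'t',round(float(o['clock']),2),'j7 %.2f'%o['joint_pos'][6])
    return a+d
E
python3 - <<'E'
from p import *
W=dict(np.load('w1.npz'));W['k1']=float(W['k1'])
t0=snap('top')  # fixed camera: calibration only
print('cup rim 2-view',tri(t0,(248.5,173.5),W,np.array([197,71])+np.array([202,198.5])/6.25-.42))
plan(.5526,.0487,.03,35.8)
plan(.4288,.2742,.04,35.8,(.5526,.0487,.03),35.8)
E
```

```text
cup rim 2-view (array([0.55275169, 0.04667116, 0.08275937]), np.float64(0.0019267250878320134))
rot z units -2.65 (new yaw 35.8) then tool xyz units [ 3.51 -0.52  8.05] t 2.45 j7 -1.23
rot z units -0.00 (new yaw 35.8) then tool xyz units [  1.26 -10.21  -0.4 ] t 2.45 j7 -1.23
```

Emit:
jog_arm(
  dr=[
    [0,0,-0.9],
    [0,0,-0.9],
    [0,0,-0.85],
    [0,0,0],
    [0,0,0],
    [0,0,0],
    [0,0,0],
    [0,0,0],
    [0,0,0],
    [0,0,0],
  ],
  translation=[
    [0,0,0],
    [0,0,0],
    [0,0,0],
    [0.88,-0.13,0],
    [0.88,-0.13,0],
    [0.88,-0.13,0],
    [0.87,-0.13,0],
    [0,0,0.8],
    [0,0,0.9],
    [0,0,0.9],
  ],
  jaw=[1,1,1,1,1,1,1,1,1,1],
)

```text
clock: 3.45
position: [0.5529, 0.0488, 0.1655]
ee_rot: [0.952, 0.308, 0.0, 0.0]
ft_force: [0.3, -0.2, 0.8]
grip_width: 1.0
grasp_force: 0.0
```

Emit:
jog_arm(
  dr=[
    [0,0,0],
    [0,0,0],
    [0,0,0],
    [0,0,0],
    [0,0,0],
    [0,0,0],
    [0,0,0],
    [0,0,0],
    [0,0,0],
  ],
  translation=[
    [0,0,0.9],
    [0,0,0.9],
    [0,0,0.9],
    [0,0,0.9],
    [0,0,0.9],
    [0,0,0.5],
    [0,0,0.45],
    [0,0,0],
    [0,0,0],
  ],
  jaw=[1,1,1,1,1,1,1,1,1],
)

```text
clock: 4.35
position: [0.5532, 0.05, 0.0307]
ee_rot: [0.951, 0.308, 0.0, 0.0]
ft_force: [0.5, -0.2, 0.2]
grip_width: 1.002
grasp_force: 0.0
```

Emit:
jog_arm(
  dr=[
    [0,0,0],
    [0,0,0],
    [0,0,0],
    [0,0,0],
    [0,0,0],
    [0,0,0],
    [0,0,0],
    [0,0,0],
    [0,0,0],
    [0,0,0],
  ],
  translation=[
    [0,0,0],
    [0,0,0],
    [0,0,0],
    [0,0,0],
    [0,0,0],
    [0,0,0],
    [0,0,0],
    [0,0,0],
    [0,0,0],
    [0,0,0],
  ],
  jaw=[0.8,0.7,0.65,0.6,0.55,0.5,0.5,0.5,0.5,0.5],
  squeeze=30,
)

```text
clock: 5.35
position: [0.5531, 0.0501, 0.0304]
ee_rot: [0.951, 0.308, 0.0, 0.0]
ft_force: [-0.8, -0.8, 5.7]
grip_width: 0.583
grasp_force: 31.8
```

Emit:
jog_arm(
  dr=[
    [0,0,0],
    [0,0,0],
    [0,0,0],
    [0,0,0],
    [0,0,0],
    [0,0,0],
    [0,0,0],
    [0,0,0],
    [0,0,0],
    [0,0,0],
  ],
  translation=[
    [0,0,-0.4],
    [0,0,-1],
    [0,0,-1],
    [0.05,-0.4,0],
    [0.1,-0.8,0],
    [0.11,-0.9,0],
    [0.11,-0.9,0],
    [0.11,-0.9,0],
    [0.11,-0.9,0],
    [0.11,-0.9,0],
  ],
  jaw=[0.5,0.5,0.5,0.5,0.5,0.5,0.5,0.5,0.5,0.5],
)

```text
clock: 6.35
position: [0.4821, 0.1766, 0.0896]
ee_rot: [0.951, 0.308, -0.001, 0.0]
ft_force: [0.2, 0.3, 0.6]
grip_width: 0.579
grasp_force: 31.4
```

Emit:
jog_arm(
  dr=[
    [0,0,0],
    [0,0,0],
    [0,0,0],
    [0,0,0],
    [0,0,0],
    [0,0,0],
    [0,0,0],
    [0,0,0],
    [0,0,0],
    [0,0,0],
  ],
  translation=[
    [0.11,-0.9,0],
    [0.11,-0.9,0],
    [0.11,-0.9,0],
    [0.11,-0.9,0],
    [0.05,-0.6,0],
    [0,-0.28,0],
    [0,0,0],
    [0,0,0.8],
    [0,0,0.8],
    [0,0,0],
  ],
  jaw=[0.5,0.5,0.5,0.5,0.5,0.5,0.5,0.5,0.5,0.5],
)

```text
clock: 7.35
position: [0.4267, 0.2715, 0.0478]
ee_rot: [0.951, 0.308, -0.002, 0.001]
ft_force: [-1.1, -0.1, 0.6]
grip_width: 0.582
grasp_force: 31.5
```

Run:
```python
from p import *
print(manip.get_obs()['position'],manip.get_obs()['grip_width'])
plan(.4288,.2742,.0395,35.8)
```

```text
[0.4266892  0.27153285 0.04775969] 0.5819990426645649
rot z units 0.01 (new yaw 35.8) then tool xyz units [ 0.13 -0.04  0.33] t 7.35 j7 -1.83
```

Emit:
jog_arm(
  dr=[
    [0,0,0],
    [0,0,0],
    [0,0,0],
    [0,0,0],
    [0,0,0],
    [0,0,0],
    [0,0,0],
    [0,0,0],
    [0,0,0],
    [0,0,0],
  ],
  translation=[
    [0.13,-0.04,0],
    [0,0,0.2],
    [0,0,0.13],
    [0,0,0],
    [0,0,0],
    [0,0,0],
    [0,0,0],
    [0,0,0],
    [0,0,0],
    [0,0,0],
  ],
  jaw=[0.5,0.5,0.5,0.5,0.6,0.65,0.75,0.9,1,1],
)

```text
clock: 8.35
position: [0.4297, 0.2763, 0.0418]
ee_rot: [0.951, 0.308, 0.0, 0.0]
ft_force: [0.5, -0.4, -0.5]
grip_width: 0.999
grasp_force: 0.0
```

Emit:
jog_arm(
  dr=[
    [0,0,0],
    [0,0,0],
    [0,0,0],
    [0,0,0],
    [0,0,0],
    [0,0,0],
    [0,0,0],
    [0,0,0],
    [0,0,0],
  ],
  translation=[
    [0,0,0],
    [0,0,-0.4],
    [0,0,-0.9],
    [0,0,-0.9],
    [0,0,-0.9],
    [0,0,-0.9],
    [0,0,-0.9],
    [0,0,-0.9],
    [0,0,0],
  ],
  jaw=[1,1,1,1,1,1,1,1,1],
)

```text
clock: 9.25
position: [0.4308, 0.2775, 0.1904]
ee_rot: [0.951, 0.308, 0.003, -0.0]
ft_force: [0.3, 0.7, -0.5]
grip_width: 0.996
grasp_force: 0.0
```

Run:
```python
from p import *
o=manip.get_obs();print(o['position'])
# which yaw for checker B; stay
for x,y,z,a in [(.4620,.1315,.001,35.8),(.528,.2867,.009,7.4)]: plan(x,y,z,a)
c=snap('wrist');s=snap('scene');g=np.hstack([cv2.resize(c['color'],(400,300)),s['color'][130:280,300:500].repeat(2,0).repeat(2,1)]);cv2.imwrite('pics/a1.png',g[:,:,::-1])
```

```text
[0.43077265 0.277515   0.19038664]
rot z units 0.03 (new yaw 35.8) then tool xyz units [-2.4   5.47  7.58] t 9.25 j7 -1.71
rot z units 7.13 (new yaw 7.4) then tool xyz units [3.9  0.14 7.26] t 9.25 j7 -1.71
```

View pics/a1.png

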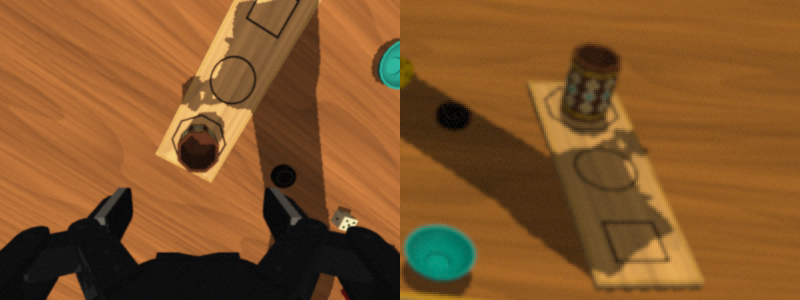

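Both views show the cup standing upright inside the octagon. Next is the nearer checker.

Emit:
jog_arm(
  dr=[
    [0,0,0],
    [0,0,0],
    [0,0,0],
    [0,0,0],
    [0,0,0],
    [0,0,0],
    [0,0,0],
    [0,0,0],
    [0,0,0],
    [0,0,0],
  ],
  translation=[
    [-0.4,0.9,0],
    [-0.4,0.9,0],
    [-0.4,0.9,0],
    [-0.4,0.9,0.4],
    [-0.4,0.9,0.8],
    [-0.4,0.97,0.9],
    [0,0,0.9],
    [0,0,0.9],
    [0,0,0.9],
    [0,0,0.9],
  ],
  jaw=[1,1,0.8,0.8,0.8,0.8,0.8,0.8,0.8,0.8],
)

```text
clock: 10.35
position: [0.4604, 0.1302, 0.0426]
ee_rot: [0.951, 0.308, -0.001, -0.0]
ft_force: [1.0, -0.3, 0.1]
grip_width: 0.803
grasp_force: 0.0
```

Emit:
jog_arm(
  dr=[
    [0,0,0],
    [0,0,0],
    [0,0,0],
    [0,0,0],
    [0,0,0],
  ],
  translation=[
    [0,0,0.6],
    [0,0,0.4],
    [0,0,0],
    [0,0,0],
    [0,0,0],
  ],
  jaw=[0.8,0.8,0.8,0.8,0.8],
)

```text
clock: 10.85
position: [0.462, 0.1306, 0.0202]
ee_rot: [0.951, 0.308, 0.001, 0.0]
ft_force: [-0.4, -0.3, 0.2]
grip_width: 0.801
grasp_force: 0.0
```

Run:
```python
from p import *
o=manip.get_obs();print(o['position'],o['grip_width'])
plan(.4620,.1315,.001,35.8)
```

```text
[0.46195221 0.13060201 0.02018322] 0.8014795165527161
rot z units 0.03 (new yaw 35.8) then tool xyz units [ 0.02 -0.03  0.77] t 10.85 j7 -1.52
```

Emit:
jog_arm(
  dr=[
    [0,0,0],
    [0,0,0],
    [0,0,0],
    [0,0,0],
    [0,0,0],
    [0,0,0],
    [0,0,0],
    [0,0,0],
    [0,0,0],
    [0,0,0],
  ],
  translation=[
    [0,0,0.4],
    [0,0,0.3],
    [0,0,0.07],
    [0,0,0],
    [0,0,0],
    [0,0,0],
    [0,0,0],
    [0,0,0],
    [0,0,0],
    [0,0,0],
  ],
  jaw=[0.8,0.8,0.8,0.7,0.6,0.5,0.4,0.35,0.35,0.35],
)

```text
clock: 11.85
position: [0.4615, 0.1304, 0.0005]
ee_rot: [0.951, 0.308, 0.0, 0.0]
ft_force: [-1.3, -0.4, 5.1]
grip_width: 0.427
grasp_force: 29.7
```

Emit:
jog_arm(
  dr=[
    [0,0,0],
    [0,0,0],
    [0,0,0],
    [0,0,0],
    [0,0,0],
  ],
  translation=[
    [0,0,0],
    [0,0,-0.4],
    [0,0,-0.9],
    [0,0,-0.9],
    [0,0,0],
  ],
  jaw=[0.35,0.35,0.35,0.35,0.35],
)

```text
clock: 12.35
position: [0.4631, 0.131, 0.0581]
ee_rot: [0.951, 0.308, 0.002, 0.0]
ft_force: [1.3, -0.6, -0.2]
grip_width: 0.427
grasp_force: 30.1
```

Run:
```python
from p import *
o=manip.get_obs();print(o['position'],o['grip_width'],o['grasp_force'])
plan(.528,.2867,.010,35.8)
```

```text
[0.46314545 0.13104979 0.05814594] 0.4274564461533 30.10218858718872
rot z units 0.03 (new yaw 35.8) then tool xyz units [ 5.75 -3.53  1.93] t 12.35 j7 -1.48
```

Run:
```python
from p import *
c=snap('wrist');g=c['color'][180:384,120:400];cv2.imwrite('pics/a2.png',cv2.convertScaleAbs(cv2.resize(g,None,fx=2,fy=2),alpha=2.5)[:,:,::-1])
```

```text
(no output)
```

View pics/a2.png

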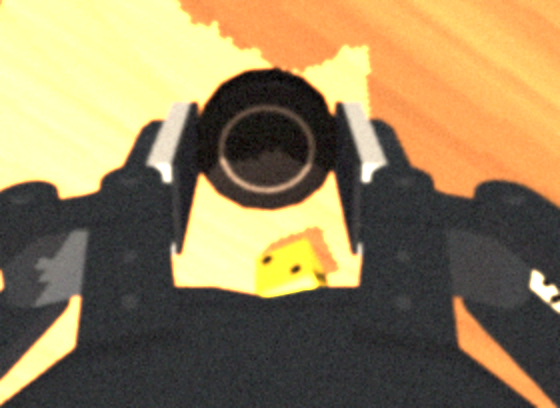

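The picture shows the checker held flat between the fingertips. Carrying it to the circle on the long board.

Emit:
jog_arm(
  dr=[
    [0,0,0],
    [0,0,0],
    [0,0,0],
    [0,0,0],
    [0,0,0],
    [0,0,0],
    [0,0,0],
    [0,0,0],
    [0,0,0],
    [0,0,0],
  ],
  translation=[
    [0.5,-0.3,0],
    [0.95,-0.6,0],
    [0.95,-0.6,0],
    [0.95,-0.6,0],
    [0.95,-0.6,0],
    [0.95,-0.6,0],
    [0.5,-0.23,0],
    [0,0,0.6],
    [0,0,0.7],
    [0,0,0],
  ],
  jaw=[0.35,0.35,0.35,0.35,0.35,0.35,0.35,0.35,0.35,0.35],
)

```text
clock: 13.4
position: [0.5237, 0.2835, 0.0185]
ee_rot: [0.951, 0.308, -0.003, 0.001]
ft_force: [-0.8, -0.4, -0.3]
grip_width: 0.424
grasp_force: 30.1
```

Emit:
jog_arm(
  dr=[
    [0,0,0],
    [0,0,0],
    [0,0,0],
  ],
  translation=[
    [0,0,0],
    [0,0,0],
    [0,0,0],
  ],
  jaw=[0.35,0.35,0.35],
)

```text
clock: 13.7
position: [0.5263, 0.286, 0.0232]
ee_rot: [0.951, 0.308, 0.001, 0.0]
ft_force: [0.8, -0.6, -0.0]
grip_width: 0.422
grasp_force: 30.1
```

Run:
```python
from p import *
o=manip.get_obs();print(o['position'],o['grip_width'],o['grasp_force'])
plan(.528,.2867,.0093,35.8)
```

```text
[0.52633512 0.28598531 0.02316903] 0.42154784700649917 30.12310802936554
rot z units 0.02 (new yaw 35.8) then tool xyz units [0.07 0.02 0.55] t 13.7 j7 -1.79
```

Emit:
jog_arm(
  dr=[
    [0,0,0],
    [0,0,0],
    [0,0,0],
    [0,0,0],
    [0,0,0],
    [0,0,0],
    [0,0,0],
    [0,0,0],
    [0,0,0],
    [0,0,0],
  ],
  translation=[
    [0.07,0.02,0.2],
    [0,0,0.2],
    [0,0,0.14],
    [0,0,0],
    [0,0,0],
    [0,0,0],
    [0,0,0],
    [0,0,0],
    [0,0,0],
    [0,0,0],
  ],
  jaw=[0.35,0.35,0.35,0.35,0.35,0.45,0.5,0.6,0.7,0.7],
)

```text
clock: 14.7
position: [0.5277, 0.2868, 0.0091]
ee_rot: [0.951, 0.308, 0.0, 0.0]
ft_force: [-0.9, 0.2, 0.5]
grip_width: 0.703
grasp_force: 0.0
```

Emit:
jog_arm(
  dr=[
    [0,0,0],
    [0,0,0],
    [0,0,0],
    [0,0,0],
    [0,0,0],
    [0,0,0],
    [0,0,0],
    [0,0,0],
  ],
  translation=[
    [0,0,-0.4],
    [0,0,-0.9],
    [0,0,-0.9],
    [0,0,-0.9],
    [0,0,-0.9],
    [0,0,-0.9],
    [0,0,0],
    [0,0,0],
  ],
  jaw=[0.7,0.7,0.7,0.7,0.7,0.7,0.7,0.7],
)

```text
clock: 15.5
position: [0.5278, 0.2869, 0.1323]
ee_rot: [0.951, 0.308, 0.001, 0.0]
ft_force: [-1.1, -0.3, -0.0]
grip_width: 0.704
grasp_force: 0.0
```

Run:
```python
from m import *
from p import *
o=manip.get_obs();print(o['position'])
plan(.4612,.0012,.04,21.2)
c=snap('wrist');u=proj(c,[(.528,.2867,.014)])[0];q,B,k=blob(c,(0,0,0),(180,255,30),u,30);print(u,q,B,plane(c,q,.016))
```

```text
[0.5278454  0.28688848 0.13225203]
rot z units 3.68 (new yaw 21.2) then tool xyz units [-6.62  9.69  3.69] t 15.5 j7 -1.73
[253.50997055 190.3139645 ] [253.02543372 190.2385043 ] 989.5 [[0.52821124 0.28742889 0.016     ]]
```

Emit:
jog_arm(
  dr=[
    [0,0,0.92],
    [0,0,0.92],
    [0,0,0.92],
    [0,0,0.92],
    [0,0,0],
    [0,0,0],
    [0,0,0],
    [0,0,0],
    [0,0,0],
    [0,0,0],
  ],
  translation=[
    [0,0,0],
    [0,0,0],
    [0,0,0],
    [0,0,0],
    [-0.6,0.9,0],
    [-0.62,0.9,0],
    [-0.62,0.9,0],
    [-0.62,0.9,0],
    [-0.62,0.9,0],
    [-0.62,0.9,0],
  ],
  jaw=[0.7,0.7,0.7,0.7,0.7,0.7,0.7,0.7,0.7,0.7],
)

```text
clock: 16.55
position: [0.4892, 0.1262, 0.1306]
ee_rot: [0.983, 0.184, -0.001, -0.0]
ft_force: [0.8, 0.2, 1.6]
grip_width: 0.7
grasp_force: 0.0
```

Emit:
jog_arm(
  dr=[
    [0,0,0],
    [0,0,0],
    [0,0,0],
    [0,0,0],
    [0,0,0],
    [0,0,0],
    [0,0,0],
    [0,0,0],
    [0,0,0],
    [0,0,0],
  ],
  translation=[
    [-0.62,0.9,0],
    [-0.62,0.9,0],
    [-0.62,0.9,0],
    [-0.62,0.9,0],
    [-0.44,0.69,0],
    [0,0,0.9],
    [0,0,0.9],
    [0,0,0.9],
    [0,0,0],
    [0,0,0],
  ],
  jaw=[0.7,0.7,0.7,0.7,0.7,0.7,0.7,0.7,0.7,0.7],
)

```text
clock: 17.55
position: [0.4605, 0.0013, 0.0639]
ee_rot: [0.983, 0.184, -0.001, -0.0]
ft_force: [-1.1, 0.3, 0.3]
grip_width: 0.701
grasp_force: 0.0
```

Run:
```python
from m import *
from p import *
o=manip.get_obs();print(o['position'],yaw())
plan(.4612,.0012,.003,21.2)
c=snap('wrist');g=c['color'][120:300,130:380];cv2.imwrite('pics/a3.png',cv2.convertScaleAbs(cv2.resize(g,None,fx=2,fy=2),alpha=1.5)[:,:,::-1])
u=proj(c,[(.4612,.0012,.024)])[0];print(u)
```

```text
[0.46045841 0.00125542 0.06391792] 21.206010950179145
rot z units 0.00 (new yaw 21.2) then tool xyz units [0.03 0.01 2.44] t 17.55 j7 -1.40
[253.92454968 217.88574127]
```

View pics/a3.png

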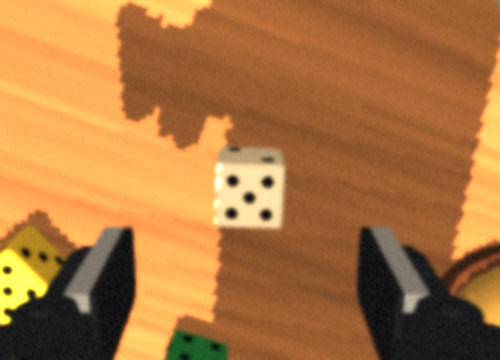

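The cube lies squared between the pads, with its top face at (254,218), which matches the prediction. Descending and gripping.

Emit:
jog_arm(
  dr=[
    [0,0,0],
    [0,0,0],
    [0,0,0],
    [0,0,0],
    [0,0,0],
    [0,0,0],
    [0,0,0],
    [0,0,0],
    [0,0,0],
    [0,0,0],
  ],
  translation=[
    [0,0,0.7],
    [0,0,0.8],
    [0,0,0.6],
    [0,0,0.34],
    [0,0,0],
    [0,0,0],
    [0,0,0],
    [0,0,0],
    [0,0,0],
    [0,0,0],
  ],
  jaw=[0.7,0.7,0.7,0.7,0.6,0.5,0.4,0.3,0.2,0.2],
)

```text
clock: 18.6
position: [0.4615, 0.0011, 0.0038]
ee_rot: [0.983, 0.184, 0.001, 0.0]
ft_force: [-1.0, -0.7, 6.4]
grip_width: 0.273
grasp_force: 29.7
```

Emit:
jog_arm(
  dr=[
    [0,0,0],
    [0,0,0],
    [0,0,0],
    [0,0,0.9],
    [0,0,0.9],
    [0,0,0.9],
    [0,0,0.75],
    [0,0,0],
    [0,0,0],
    [0,0,0],
  ],
  translation=[
    [0,0,0],
    [0,0,0],
    [0,0,-0.4],
    [0,0,-0.9],
    [0,0,-0.9],
    [0,0,-0.9],
    [0,0,-0.9],
    [0,0,0],
    [0,0,0],
    [0,0,0],
  ],
  jaw=[0.2,0.2,0.2,0.2,0.2,0.2,0.2,0.2,0.2,0.2],
)

```text
clock: 19.6
position: [0.4604, 0.0011, 0.1025]
ee_rot: [0.998, 0.065, -0.001, -0.0]
ft_force: [-0.8, 0.1, 0.2]
grip_width: 0.271
grasp_force: 29.6
```

Run:
```python
from p import *
o=manip.get_obs();print(o['position'],yaw(),o['grip_width'],o['grasp_force'])
plan(.6274,.2995,.012,7.4)
```

```text
[0.46036646 0.0010686  0.10251424] 7.433715309889178 0.27137896117913624 29.579952657222748
rot z units 0.01 (new yaw 7.4) then tool xyz units [  8.16 -10.98   3.62] t 19.6 j7 -1.60
```

Emit:
jog_arm(
  dr=[
    [0,0,0],
    [0,0,0],
    [0,0,0],
    [0,0,0],
    [0,0,0],
    [0,0,0],
    [0,0,0],
    [0,0,0],
    [0,0,0],
    [0,0,0],
  ],
  translation=[
    [0.34,-0.46,0],
    [0.68,-0.92,0],
    [0.68,-0.92,0],
    [0.68,-0.92,0],
    [0.68,-0.92,0],
    [0.68,-0.92,0],
    [0.68,-0.92,0],
    [0.68,-0.92,0],
    [0.68,-0.92,0],
    [0.68,-0.92,0],
  ],
  jaw=[0.2,0.2,0.2,0.2,0.2,0.2,0.2,0.2,0.2,0.2],
)

```text
clock: 20.6
position: [0.5928, 0.2393, 0.1016]
ee_rot: [0.998, 0.065, -0.001, 0.0]
ft_force: [-0.4, 0.2, 0.3]
grip_width: 0.274
grasp_force: 29.6
```

Emit:
jog_arm(
  dr=[
    [0,0,0],
    [0,0,0],
    [0,0,0],
    [0,0,0],
    [0,0,0],
    [0,0,0],
    [0,0,0],
    [0,0,0],
    [0,0,0],
    [0,0,0],
  ],
  translation=[
    [0.68,-0.92,0],
    [0.68,-0.92,0],
    [0.34,-0.4,0],
    [0,0,0],
    [0,0,0.8],
    [0,0,0.8],
    [0,0,0.8],
    [0,0,0.4],
    [0,0,0],
    [0,0,0],
  ],
  jaw=[0.2,0.2,0.2,0.2,0.2,0.2,0.2,0.2,0.2,0.2],
)

```text
clock: 21.6
position: [0.6281, 0.2994, 0.0336]
ee_rot: [0.998, 0.064, 0.0, -0.0]
ft_force: [0.0, -1.1, 0.6]
grip_width: 0.275
grasp_force: 29.6
```

Run:
```python
from p import *
o=manip.get_obs();print(o['position'],yaw(),o['grip_width'],o['grasp_force'])
plan(.6274,.2995,.0125,7.4)
```

```text
[0.62809335 0.29936509 0.03361515] 7.380602879943755 0.27529544473768364 29.583175778388977
rot z units -0.00 (new yaw 7.4) then tool xyz units [-0.03 -0.01  0.84] t 21.6 j7 -2.18
```

Emit:
jog_arm(
  dr=[
    [0,0,0],
    [0,0,0],
    [0,0,0],
    [0,0,0],
    [0,0,0],
    [0,0,0],
    [0,0,0],
    [0,0,0],
    [0,0,0],
    [0,0,0],
  ],
  translation=[
    [-0.03,0,0.4],
    [0,0,0.3],
    [0,0,0.14],
    [0,0,0],
    [0,0,0],
    [0,0,0],
    [0,0,0],
    [0,0,0],
    [0,0,0],
    [0,0,0],
  ],
  jaw=[0.2,0.2,0.2,0.2,0.2,0.2,0.3,0.4,0.5,0.6],
)

```text
clock: 22.6
position: [0.6272, 0.2995, 0.012]
ee_rot: [0.998, 0.064, 0.0, 0.0]
ft_force: [0.4, -0.7, -0.2]
grip_width: 0.597
grasp_force: 0.0
```

Emit:
jog_arm(
  dr=[
    [0,0,0],
    [0,0,0],
    [0,0,0],
    [0,0,0],
    [0,0,0],
    [0,0,0],
    [0,0,0],
    [0,0,0],
  ],
  translation=[
    [0,0,-0.4],
    [0,0,-0.9],
    [0,0,-0.9],
    [0,0,-0.9],
    [0,0,-0.9],
    [0,0,-0.9],
    [0,0,0],
    [0,0,0],
  ],
  jaw=[0.7,0.7,0.7,0.7,0.7,0.7,0.7,0.7],
)

```text
clock: 23.4
position: [0.6274, 0.2996, 0.1354]
ee_rot: [0.998, 0.064, 0.001, -0.0]
ft_force: [0.1, -0.6, -0.5]
grip_width: 0.7
grasp_force: 0.0
```

Run:
```python
from m import *
from p import *
o=manip.get_obs();print(o['position'])
plan(.6745,-.0075,.02,7.4);plan(.6745,-.0075,.02,-12.3)
c=snap('wrist');g=c['color'][110:310,130:380];cv2.imwrite('pics/a4.png',cv2.resize(g,None,fx=2,fy=2)[:,:,::-1])
print(outlines(c,[proj(c,[(.6274,.2995,.008)])[0]]))
t=snap('top')
hsv=cv2.cvtColor(t['color'],cv2.COLOR_RGB2HSV)
for n,lo,hi,h in [('dish',(75,80,50),(100,255,255),(224,119)),('tin',(0,0,90),(180,60,255),(340,132))]:
    p,A,_=blob(t,lo,hi,h,25);print(n,p,A,plane(t,p,.022))
```

```text
[0.6273696  0.29961831 0.13537682]
rot z units -0.00 (new yaw 7.4) then tool xyz units [ 0.29 12.43  4.62] t 23.4 j7 -2.15
rot z units 4.92 (new yaw -12.3) then tool xyz units [ 4.46 11.6   4.62] t 23.4 j7 -2.15
[[(2653.375, array([253.19, 188.52]), ((1014.0, 756.5), (205.0, 216.0), 90.0)), (2070.15625, array([253.02, 188.46]), ((1013.5, 756.0), (187.0, 182.0), 0.0))]]
dish [223.93684747 117.92768016] 654.5 [[0.6744004  0.11697581 0.022     ]]
tin [338.97993528 132.57961165] 515.0 [[ 0.67909979 -0.11723596  0.022     ]]
```

View pics/a4.png

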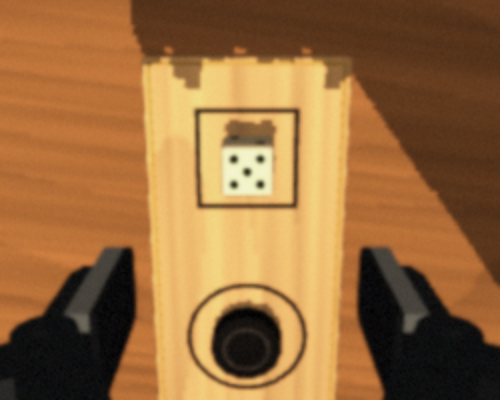

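The cube sits squared and centred in its square, and the checker is inside its circle. On to the far checker.

Emit:
jog_arm(
  dr=[
    [0,0,0],
    [0,0,0],
    [0,0,0],
    [0,0,0],
    [0,0,0],
    [0,0,0],
    [0,0,0],
    [0,0,0],
    [0,0,0],
    [0,0,0],
  ],
  translation=[
    [0.02,0.5,0],
    [0.02,0.95,0],
    [0.02,0.95,0],
    [0.02,0.95,0],
    [0.02,0.95,0],
    [0.02,0.95,0],
    [0.02,0.95,0],
    [0.02,0.95,0],
    [0.02,0.95,0],
    [0.02,0.95,0],
  ],
  jaw=[0.7,0.7,0.7,0.7,0.7,0.7,0.7,0.7,0.7,0.7],
)

```text
clock: 24.5
position: [0.6609, 0.0734, 0.1338]
ee_rot: [0.998, 0.064, -0.001, 0.0]
ft_force: [1.0, 0.6, -0.2]
grip_width: 0.702
grasp_force: 0.0
```

Emit:
jog_arm(
  dr=[
    [0,0,0],
    [0,0,0],
    [0,0,0],
    [0,0,0],
    [0,0,0],
    [0,0,0],
    [0,0,0],
    [0,0,0],
    [0,0,0],
    [0,0,0],
  ],
  translation=[
    [0.02,0.95,0],
    [0.02,0.95,0],
    [0.02,0.95,0],
    [0.03,0.53,0],
    [0,0,0.8],
    [0,0,0.9],
    [0,0,0.9],
    [0,0,0],
    [0,0,0],
    [0,0,0],
  ],
  jaw=[0.7,0.7,0.7,0.7,0.7,0.7,0.7,0.7,0.7,0.7],
)

```text
clock: 25.5
position: [0.6751, -0.0076, 0.0711]
ee_rot: [0.998, 0.064, 0.001, 0.0]
ft_force: [0.3, -0.4, 0.1]
grip_width: 0.697
grasp_force: 0.0
```

Run:
```python
from m import *
from p import *
o=manip.get_obs();print(o['position'])
c=snap('wrist');u=proj(c,[(.6745,-.0075,.012)])[0];q,B,k=blob(c,(0,0,0),(180,255,30),u,38);print(u,q,B,plane(c,q,.007),cv2.minEnclosingCircle(k))
plan(.6745,-.0075,.001,7.4)
```

```text
[ 0.67508779 -0.00760432  0.07106377]
[252.99757129 210.74325546] [253.42190711 209.73818331] 1622.0 [[ 0.67366872 -0.00794103  0.007     ]] ((253.44760131835938, 209.80567932128906), 23.84974479675293)
rot z units -0.00 (new yaw 7.4) then tool xyz units [-0.03 -0.01  2.81] t 25.55 j7 -1.69
```

Emit:
jog_arm(
  dr=[
    [0,0,0],
    [0,0,0],
    [0,0,0],
    [0,0,0],
    [0,0,0],
    [0,0,0],
    [0,0,0],
    [0,0,0],
    [0,0,0],
    [0,0,0],
  ],
  translation=[
    [-0.03,0,0.8],
    [0,0,0.8],
    [0,0,0.7],
    [0,0,0.4],
    [0,0,0.1],
    [0,0,0],
    [0,0,0],
    [0,0,0],
    [0,0,0],
    [0,0,0],
  ],
  jaw=[0.7,0.7,0.7,0.7,0.7,0.7,0.6,0.5,0.4,0.35],
)

```text
clock: 26.55
position: [0.6742, -0.0079, 0.0006]
ee_rot: [0.998, 0.064, 0.001, 0.0]
ft_force: [-1.5, -0.3, 6.3]
grip_width: 0.429
grasp_force: 29.9
```

Emit:
jog_arm(
  dr=[
    [0,0,0],
    [0,0,0],
    [0,0,0],
    [0,0,0],
    [0,0,0],
    [0,0,0],
    [0,0,0],
    [0,0,0],
    [0,0,0],
    [0,0,0],
  ],
  translation=[
    [0,0,0],
    [0,0,0],
    [0,0,0],
    [0,0,-0.4],
    [0,0,-0.9],
    [0,0,-0.9],
    [0,0,-0.9],
    [0,0,-0.9],
    [0,0,0],
    [0,0,0],
  ],
  jaw=[0.35,0.35,0.35,0.35,0.35,0.35,0.35,0.35,0.35,0.35],
)

```text
clock: 27.55
position: [0.6737, -0.0079, 0.1001]
ee_rot: [0.998, 0.064, 0.0, 0.0]
ft_force: [-0.9, -0.1, -0.5]
grip_width: 0.425
grasp_force: 30.1
```

Run:
```python
from p import *
o=manip.get_obs();print(o['position'],yaw(),o['grip_width'],o['grasp_force'])
plan(.4347,-.2822,.012,7.4)
```

```text
[ 0.67374636 -0.00789686  0.10007153] 7.390230008623964 0.42489561932203107 30.074889063835144
rot z units -0.00 (new yaw 7.4) then tool xyz units [-10.9    9.65   3.52] t 27.55 j7 -1.68
```

Emit:
jog_arm(
  dr=[
    [0,0,0],
    [0,0,0],
    [0,0,0],
    [0,0,0],
    [0,0,0],
    [0,0,0],
    [0,0,0],
    [0,0,0],
    [0,0,0],
    [0,0,0],
  ],
  translation=[
    [-0.45,0.4,0],
    [-0.91,0.8,0],
    [-0.91,0.8,0],
    [-0.91,0.8,0],
    [-0.91,0.8,0],
    [-0.91,0.8,0],
    [-0.91,0.8,0],
    [-0.91,0.8,0],
    [-0.91,0.8,0],
    [-0.91,0.8,0],
  ],
  jaw=[0.35,0.35,0.35,0.35,0.35,0.35,0.35,0.35,0.35,0.35],
)

```text
clock: 28.55
position: [0.4812, -0.2254, 0.0985]
ee_rot: [0.998, 0.064, -0.001, -0.0]
ft_force: [-0.7, 0.2, -1.4]
grip_width: 0.427
grasp_force: 30.1
```

Emit:
jog_arm(
  dr=[
    [0,0,0],
    [0,0,0],
    [0,0,0],
    [0,0,0],
    [0,0,0],
    [0,0,0],
    [0,0,0],
    [0,0,0],
    [0,0,0],
    [0,0,0],
  ],
  translation=[
    [-0.91,0.8,0],
    [-0.91,0.8,0],
    [-0.44,0.45,0],
    [0,0,0],
    [0,0,0.8],
    [0,0,0.9],
    [0,0,0.9],
    [0,0,0],
    [0,0,0],
    [0,0,0],
  ],
  jaw=[0.35,0.35,0.35,0.35,0.35,0.35,0.35,0.35,0.35,0.35],
)

```text
clock: 29.55
position: [0.4351, -0.2822, 0.0356]
ee_rot: [0.998, 0.065, 0.001, 0.0]
ft_force: [-0.7, 0.1, 0.3]
grip_width: 0.428
grasp_force: 30.2
```

Run:
```python
from p import *
o=manip.get_obs();print(o['position'],yaw(),o['grip_width'],o['grasp_force'])
plan(.4347,-.2822,.0093,7.4)
```

```text
[ 0.43505138 -0.28221417  0.03562092] 7.407939936274725 0.4278022793723649 30.16627013683319
rot z units 0.00 (new yaw 7.4) then tool xyz units [-0.01 -0.    1.05] t 29.55 j7 -1.08
```

Emit:
jog_arm(
  dr=[
    [0,0,0],
    [0,0,0],
    [0,0,0],
    [0,0,0],
    [0,0,0],
    [0,0,0],
    [0,0,0],
    [0,0,0],
    [0,0,0],
    [0,0,0],
  ],
  translation=[
    [0,0,0.5],
    [0,0,0.4],
    [0,0,0.15],
    [0,0,0],
    [0,0,0],
    [0,0,0],
    [0,0,0],
    [0,0,0],
    [0,0,0],
    [0,0,0],
  ],
  jaw=[0.35,0.35,0.35,0.35,0.35,0.35,0.45,0.5,0.6,0.7],
)

```text
clock: 30.55
position: [0.4344, -0.2822, 0.0084]
ee_rot: [0.998, 0.064, 0.0, 0.0]
ft_force: [-0.1, 0.1, 0.5]
grip_width: 0.697
grasp_force: 0.0
```

Emit:
jog_arm(
  dr=[
    [0,0,0],
    [0,0,0],
    [0,0,0],
    [0,0,0],
    [0,0,0],
    [0,0,0],
    [0,0,0],
    [0,0,0],
    [0,0,0],
  ],
  translation=[
    [0,0,0],
    [0,0,-0.4],
    [0,0,-0.9],
    [0,0,-0.9],
    [0,0,-0.9],
    [0,0,-0.9],
    [0,0,-0.9],
    [0,0,0],
    [0,0,0],
  ],
  jaw=[0.7,0.7,0.7,0.7,0.7,0.7,0.7,0.7,0.7],
)

```text
clock: 31.45
position: [0.4346, -0.2823, 0.1315]
ee_rot: [0.998, 0.064, 0.0, 0.0]
ft_force: [0.4, 0.6, -0.6]
grip_width: 0.7
grasp_force: 0.0
```

Run:
```python
from m import *
from p import *
o=manip.get_obs();print(o['position'])
c=snap('wrist','a5')
u=proj(c,[(.4347,-.2822,.014)])[0];q,B,k=blob(c,(0,0,0),(180,255,30),u,32);print('checker',u,q,B,plane(c,q,.016))
for h,n in (((.4347,-.2822,.008),'circ'),((.552,-.308,.008),'rect')):
  h=proj(c,[h])[0]
  for A,p,r in outlines(c,[h])[0]:
    bx=plane(c,(cv2.boxPoints(r)+.5)/4-.5,.008);print(n,A,plane(c,p,.008).round(4))
    k=[(round(np.linalg.norm(bx[i]-bx[i-1]),3),round(np.degrees(np.arctan2(*(bx[i]-bx[i-1])[[1,0]]))%180,1)) for i in (1,2)];print(k)
plan(.5625,-.058,.04,56.1);plan(.5625,-.058,.04,56.1-180)
```

```text
[ 0.43457626 -0.28225395  0.13147788]
checker [252.98507014 190.18170087] [252.63765182 191.59446694] 988.0 [[ 0.43380095 -0.2819811   0.016     ]]
circ 1232.40625 [[ 0.4317 -0.2822  0.008 ]]
[(np.float64(0.037), np.float64(97.4)), (np.float64(0.041), np.float64(8.4))]
circ 620.375 [[ 0.4307 -0.2822  0.008 ]]
[(np.float64(0.029), np.float64(6.6)), (np.float64(0.027), np.float64(97.4))]
circ 3445.4375 [[ 0.4351 -0.2823  0.008 ]]
[(np.float64(0.065), np.float64(154.6)), (np.float64(0.064), np.float64(65.5))]
circ 2828.40625 [[ 0.4348 -0.2825  0.008 ]]
[(np.float64(0.058), np.float64(131.0)), (np.float64(0.059), np.float64(41.6))]
rect 1066.9375 [[ 0.5537 -0.3112  0.008 ]]
[(np.float64(0.097), np.float64(167.7)), (np.float64(0.046), np.float64(80.9))]
rot z units -12.18 (new yaw 56.1) then tool xyz units [10.3  -0.74  3.63] t 31.5 j7 -1.03
rot z units -12.18 (new yaw 56.1) then tool xyz units [10.3  -0.74  3.63] t 31.5 j7 -1.03
```

Emit:
jog_arm(
  dr=[
    [0,0,-1],
    [0,0,-1],
    [0,0,-1],
    [0,0,-1],
    [0,0,-1],
    [0,0,-1],
    [0,0,-1],
    [0,0,-1],
    [0,0,-1],
    [0,0,-1],
  ],
  translation=[
    [0,0,0],
    [0,0,0],
    [0,0,0],
    [0,0,0],
    [0,0,0],
    [0,0,0],
    [0,0,0],
    [0,0,0],
    [0,0,0],
    [0,0,0],
  ],
  jaw=[0.7,0.7,0.7,0.7,0.7,0.7,0.7,0.7,0.7,0.7],
)

```text
clock: 32.5
position: [0.4338, -0.2818, 0.1297]
ee_rot: [0.915, 0.403, -0.0, -0.001]
ft_force: [-0.7, -0.2, -0.6]
grip_width: 0.702
grasp_force: 0.0
```

Emit:
jog_arm(
  dr=[
    [0,0,-1],
    [0,0,-1],
    [0,0,-0.18],
    [0,0,0],
    [0,0,0],
    [0,0,0],
    [0,0,0],
    [0,0,0],
    [0,0,0],
    [0,0,0],
  ],
  translation=[
    [0,0,0],
    [0,0,0],
    [0,0,0],
    [0.5,0,0],
    [0.98,-0.08,0],
    [0.98,-0.08,0],
    [0.98,-0.08,0],
    [0.98,-0.08,0],
    [0.98,-0.08,0],
    [0.98,-0.08,0],
  ],
  jaw=[0.7,0.7,0.7,0.7,0.7,0.7,0.7,0.7,0.7,0.7],
)

```text
clock: 33.5
position: [0.5139, -0.141, 0.1306]
ee_rot: [0.883, 0.47, -0.0, -0.0]
ft_force: [0.4, -0.3, 0.9]
grip_width: 0.701
grasp_force: 0.0
```

Emit:
jog_arm(
  dr=[
    [0,0,0],
    [0,0,0],
    [0,0,0],
    [0,0,0],
    [0,0,0],
    [0,0,0],
    [0,0,0],
    [0,0,0],
    [0,0,0],
    [0,0,0],
  ],
  translation=[
    [0.98,-0.08,0],
    [0.98,-0.08,0],
    [0.98,-0.1,0],
    [0.98,0,0],
    [0,0,0],
    [0,0,0.8],
    [0,0,0.9],
    [0,0,0.8],
    [0,0,0],
    [0,0,0],
  ],
  jaw=[0.7,0.7,0.7,0.7,0.7,0.7,0.7,0.7,0.7,0.7],
)

```text
clock: 34.5
position: [0.5625, -0.0578, 0.0686]
ee_rot: [0.883, 0.47, -0.0, -0.0]
ft_force: [-0.4, 0.5, -0.1]
grip_width: 0.7
grasp_force: 0.0
```

Run:
```python
from m import *
from p import *
o=manip.get_obs();print(o['position'],yaw())
c=snap('wrist');g=c['color'][100:300,130:380];cv2.imwrite('pics/a6.png',cv2.resize(g,None,fx=2,fy=2)[:,:,::-1])
print(proj(c,[(.5625,-.058,.016)]))
plan(.5625,-.058,.002,56.1)
```

```text
[ 0.56251025 -0.05778452  0.06857147] 56.07720731407301
[[253.68934351 213.32600047]]
rot z units -0.00 (new yaw 56.1) then tool xyz units [-0.02 -0.02  2.69] t 34.55 j7 -0.77
```

View pics/a6.png

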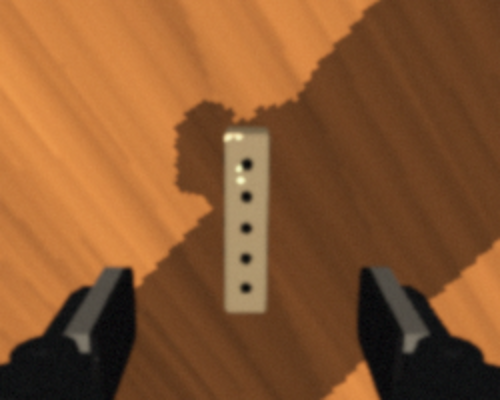

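The long die stands straight between the pads, centred near (253,212) against a predicted 213. Gripping it.

Emit:
jog_arm(
  dr=[
    [0,0,0],
    [0,0,0],
    [0,0,0],
    [0,0,0],
    [0,0,0],
    [0,0,0],
    [0,0,0],
    [0,0,0],
    [0,0,0],
    [0,0,0],
  ],
  translation=[
    [0,0,0.8],
    [0,0,0.8],
    [0,0,0.7],
    [0,0,0.39],
    [0,0,0],
    [0,0,0],
    [0,0,0],
    [0,0,0],
    [0,0,0],
    [0,0,0],
  ],
  jaw=[0.7,0.7,0.7,0.7,0.7,0.6,0.5,0.4,0.3,0.2],
)

```text
clock: 35.55
position: [0.5628, -0.0581, 0.0013]
ee_rot: [0.882, 0.47, 0.0, 0.0]
ft_force: [-1.1, -0.1, 0.1]
grip_width: 0.199
grasp_force: 0.1
```

Emit:
jog_arm(
  dr=[
    [0,0,0],
    [0,0,0],
    [0,0,0],
    [0,0,0],
    [0,0,0],
    [0,0,0],
    [0,0,0],
    [0,0,0],
    [0,0,0],
    [0,0,0],
  ],
  translation=[
    [0,0,0],
    [0,0,0],
    [0,0,0],
    [0,0,0],
    [0,0,-0.4],
    [0,0,-0.9],
    [0,0,-0.9],
    [0,0,-0.9],
    [0,0,-0.9],
    [0,0,0],
  ],
  jaw=[0.1,0.1,0.1,0.1,0.1,0.1,0.1,0.1,0.1,0.1],
)

```text
clock: 36.55
position: [0.5643, -0.0579, 0.1045]
ee_rot: [0.882, 0.47, 0.002, 0.001]
ft_force: [0.1, -0.0, -0.2]
grip_width: 0.181
grasp_force: 29.3
```

Emit:
jog_arm(
  dr=[
    [0,0,1],
    [0,0,1],
    [0,0,1],
    [0,0,1],
    [0,0,1],
    [0,0,1],
    [0,0,1],
    [0,0,1],
    [0,0,1],
    [0,0,1],
  ],
  translation=[
    [0,0,0],
    [0,0,0],
    [0,0,0],
    [0,0,0],
    [0,0,0],
    [0,0,0],
    [0,0,0],
    [0,0,0],
    [0,0,0],
    [0,0,0],
  ],
  jaw=[0.1,0.1,0.1,0.1,0.1,0.1,0.1,0.1,0.1,0.1],
)

```text
clock: 37.55
position: [0.5621, -0.058, 0.1005]
ee_rot: [0.99, 0.139, -0.0, -0.0]
ft_force: [0.5, 0.3, -0.9]
grip_width: 0.18
grasp_force: 29.3
```

Emit:
jog_arm(
  dr=[
    [0,0,1],
    [0,0,1],
    [0,0,1],
    [0,0,1],
    [0,0,1],
    [0,0,1],
    [0,0,1],
    [0,0,0.1],
    [0,0,0],
    [0,0,0],
  ],
  translation=[
    [0,0,0],
    [0,0,0],
    [0,0,0],
    [0,0,0],
    [0,0,0],
    [0,0,0],
    [0,0,0],
    [0,0,0],
    [0,0,0],
    [0,0,0],
  ],
  jaw=[0.1,0.1,0.1,0.1,0.1,0.1,0.1,0.1,0.1,0.1],
)

```text
clock: 38.55
position: [0.5625, -0.058, 0.1009]
ee_rot: [0.994, -0.106, -0.0, 0.0]
ft_force: [0.1, -0.2, -1.0]
grip_width: 0.178
grasp_force: 29.3
```

Run:
```python
from m import *
from p import *
o=manip.get_obs();print(o['position'],yaw(),o['grip_width'],o['grasp_force'])
c=snap('wrist')
for A,p,r in outlines(c,[proj(c,[(.552,-.308,.008)])[0]])[0]: print(A,plane(c,p,.008).round(4))
plan(.552,-.308,.012,-12.3)
```

```text
[ 0.56245118 -0.05803273  0.10087776] -12.19073819621821 0.17833061063426242 29.312497973442078
rot z units 0.02 (new yaw -12.3) then tool xyz units [1.72 9.86 3.56] t 38.6 j7 -1.88
```

Emit:
jog_arm(
  dr=[
    [0,0,0],
    [0,0,0],
    [0,0,0],
    [0,0,0],
    [0,0,0],
    [0,0,0],
    [0,0,0],
    [0,0,0],
    [0,0,0],
    [0,0,0],
  ],
  translation=[
    [0.1,0.5,0],
    [0.16,0.9,0],
    [0.16,0.9,0],
    [0.16,0.9,0],
    [0.16,0.9,0],
    [0.16,0.9,0],
    [0.16,0.9,0],
    [0.16,0.9,0],
    [0.16,0.9,0],
    [0.16,0.9,0],
  ],
  jaw=[0.1,0.1,0.1,0.1,0.1,0.1,0.1,0.1,0.1,0.1],
)

```text
clock: 39.6
position: [0.5538, -0.2786, 0.101]
ee_rot: [0.994, -0.107, -0.0, 0.0]
ft_force: [-0.8, -0.9, 0.0]
grip_width: 0.181
grasp_force: 29.3
```

Emit:
jog_arm(
  dr=[
    [0,0,0],
    [0,0,0],
    [0,0,0],
    [0,0,0],
    [0,0,0],
    [0,0,0],
    [0,0,0],
    [0,0,0],
  ],
  translation=[
    [0.16,0.9,0],
    [0.02,0.36,0],
    [0,0,0.8],
    [0,0,0.8],
    [0,0,0.8],
    [0,0,0],
    [0,0,0],
    [0,0,0],
  ],
  jaw=[0.1,0.1,0.1,0.1,0.1,0.1,0.1,0.1],
)

```text
clock: 40.4
position: [0.5529, -0.3083, 0.0425]
ee_rot: [0.994, -0.107, 0.001, 0.0]
ft_force: [0.1, -0.4, 0.0]
grip_width: 0.174
grasp_force: 29.3
```

Run:
```python
from m import *
from p import *
o=manip.get_obs();print(o['position'],yaw(),o['grip_width'],o['grasp_force'])
c=snap('wrist');g=c['color'][100:300,130:380];cv2.imwrite('pics/a7.png',cv2.resize(g,None,fx=2,fy=2)[:,:,::-1])
plan(.552,-.308,.0105,-12.3)
a=np.radians(-12.3);R=np.array([[np.cos(a),-np.sin(a)],[np.sin(a),np.cos(a)]])
q=np.array([(46,19),(46,-19),(-46,-19),(-46,19)])/1000@R.T+[.552,-.308]
print(((proj(c,np.c_[q,[.008]*4])-[130,100])*2).round())
```

```text
[ 0.55288305 -0.30833348  0.04246781] -12.276790949969149 0.17369088619874337 29.317198991775513
rot z units 0.01 (new yaw -12.3) then tool xyz units [-0.04 -0.01  1.28] t 40.45 j7 -1.47
[[185. 109.]
 [306. 109.]
 [299. 366.]
 [193. 366.]]
```

View pics/a7.png

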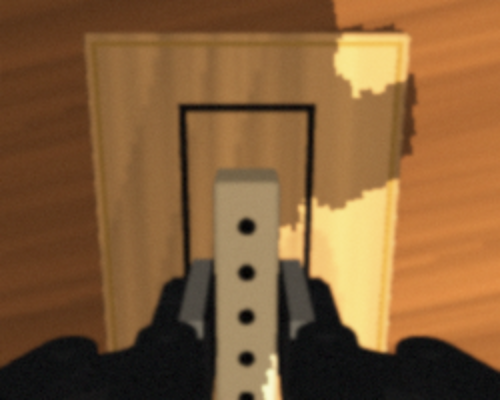

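The long die is over the rectangle, lined up with it: the far outline corners are at (183,106) and (312,106), about 1 mm from prediction. Lowering.

Emit:
jog_arm(
  dr=[
    [0,0,0],
    [0,0,0],
    [0,0,0],
    [0,0,0],
    [0,0,0],
    [0,0,0],
    [0,0,0],
    [0,0,0],
    [0,0,0],
    [0,0,0],
  ],
  translation=[
    [0,0,0.6],
    [0,0,0.5],
    [0,0,0.2],
    [0,0,0],
    [0,0,0],
    [0,0,0],
    [0,0,0],
    [0,0,0],
    [0,0,0],
    [0,0,0],
  ],
  jaw=[0.1,0.1,0.1,0.1,0.1,0.1,0.2,0.3,0.4,0.5],
)

```text
clock: 41.45
position: [0.5519, -0.3079, 0.008]
ee_rot: [0.994, -0.107, -0.0, -0.0]
ft_force: [-0.8, 0.2, 0.1]
grip_width: 0.501
grasp_force: 0.0
```

Emit:
jog_arm(
  dr=[
    [0,0,0],
    [0,0,0],
    [0,0,0],
    [0,0,0],
    [0,0,0],
    [0,0,0],
    [0,0,0],
    [0,0,0],
    [0,0,0],
    [0,0,0],
  ],
  translation=[
    [0,0,0],
    [0,0,-0.4],
    [0,0,-0.9],
    [0,0,-0.9],
    [0,0,-0.9],
    [0,0,-0.9],
    [0,0,-0.9],
    [-0.5,0.9,-0.9],
    [-0.5,0.9,-0.9],
    [-0.5,0.9,0],
  ],
  jaw=[0.6,0.6,0.6,0.6,0.6,0.6,0.6,0.6,0.6,0.6],
)

```text
clock: 42.45
position: [0.5021, -0.3674, 0.1806]
ee_rot: [0.994, -0.107, 0.003, 0.001]
ft_force: [0.3, -0.4, -0.1]
grip_width: 0.601
grasp_force: 0.0
```

Emit:
jog_arm(
  dr=[
    [0,0,0],
    [0,0,0],
    [0,0,0],
    [0,0,0],
    [0,0,0],
    [0,0,0],
    [0,0,0],
    [0,0,0],
    [0,0,0],
    [0,0,0],
  ],
  translation=[
    [-0.9,0.9,0],
    [-0.9,0.9,0],
    [-0.9,0.9,0],
    [-0.9,0.9,0],
    [-0.9,0.9,0],
    [-0.5,0.9,0],
    [0,0.9,0],
    [0,0,0],
    [0,0,0],
    [0,0,0],
  ],
  jaw=[0.6,0.6,0.6,0.6,0.6,0.6,0.6,0.6,0.6,0.6],
)

```text
clock: 43.45
position: [0.3464, -0.4923, 0.1764]
ee_rot: [0.994, -0.106, 0.0, -0.0]
ft_force: [0.4, -0.0, 0.0]
grip_width: 0.601
grasp_force: 0.0
```

Run:
```python
from m import *
t=snap('top');g=t['color'][95:305,85:475];cv2.imwrite('pics/a8.png',cv2.resize(g,None,fx=2,fy=2,interpolation=cv2.INTER_CUBIC)[:,:,::-1])
o=manip.get_obs();print(o['clock'],o['position'])
old=cv2.cvtColor(cv2.imread('pics/top0.png'),cv2.COLOR_BGR2RGB)
for n,lo,hi,h in [('dish',(75,80,50),(100,255,255),(224,119)),('tin',(0,0,90),(180,60,255),(340,132)),('bell',(18,140,60),(35,255,255),(325,249))]:
    print(n,[blob({'color':i},lo,hi,h,22)[0].round(1) for i in (old,t['color'])])
```

```text
43.5 [ 0.34643657 -0.49230771  0.176381  ]
dish [array([223.9, 117.9]), array([223.9, 117.9])]
tin [array([339. , 132.6]), array([339. , 132.5])]
bell [array([324.5, 249. ]), array([324.5, 249. ])]
```

View pics/a8.png

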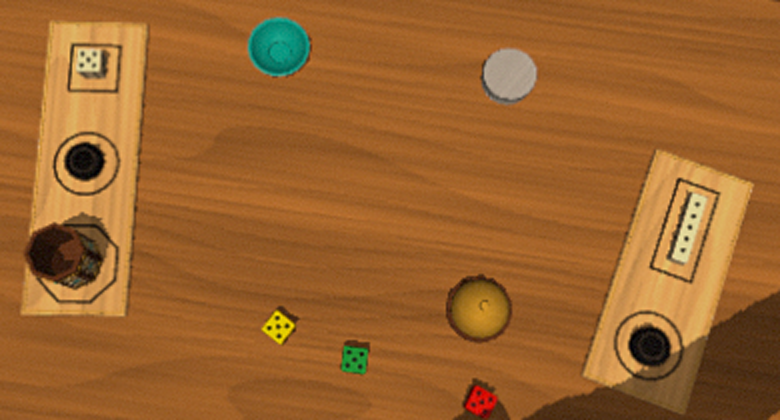

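The top view shows all five pieces inside their outlines, and the bell, dish and tin haven't moved. One last numeric check of the cup rim (crop 55,250), then hand in.

Run:
```python
from h import *
t=snap('top');u=proj(t,[(.429,.275,.078)])[0];v=(np.array([55,250])/2+[85,95]);print(u,v)
if np.linalg.norm(u-v)<3: print(manip.hand_in())
```

```text
[111.90288214 220.99477121] [112.5 220. ]
the job is handed in; nothing more can be done
None
```

Both game sets are made up and handed in at about 43.5 s of the 126 s allowed: all five pieces lie inside their outlines in the final top view, and the bell, dish and tin have not moved.

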